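# Roll the drink can along its rack to the pointers

## Robot

A 6-joint arm with a two-finger parallel gripper is mounted at the origin on the work surface. World frame = base frame: x ahead of the robot, y to its left, z up, the work surface at z = 0. Lengths are in mm, angles in degrees, forces in N, time in s.
With the tool pointing down it reaches from about 250 to 850 mm from the base axis. Payload 12.5 kg.
Tool frame: the origin (TCP) lies at the very end of the fingers, on their centre line; the grasp point (between the pads) lies 19 mm behind it; z points along the fingers, y is the line along which they close (so a half turn about z gives the same grasp; the last joint's range is limited). The gripper opens to 93 mm and grips with 3 to 60 N. Pads are 15 mm wide; open, the fingers measure 128 mm over their backs; the gripper's body (75 mm by 188 mm) begins 65 mm behind the grasp point.
Start: joints at [71.299, 20.094, 94.641, -0, 65.266, -4.847], TCP at [131.666, 533.993, 218.633] pointing down, gripper open.
Joint ranges: [-157.81, 157.81], [-45, 120.19], [0.68, 151.7], [-89.99, 269.99], [4.06, 180], [-164.3, 164.3]. Speed limits (degrees/s): [127.2, 127.2, 159.86, 180, 180, 180].

## Interface

Orientations are given as a 3x3 rotation matrix whose columns are the frame's x, y, z axes.
In Python, from bench import observe, snapshot, get_calibration, sign_off gives the robot as it stands.
- The arm moves only by the tool step_arm, never from a script. Its argument "moves" is a list of rows, each a list of 3 entries, a list of its own where there are three numbers: the closure, from 0 (fully open) to 1 (shut), then the shift along the tool's x, y, z in m, then the turn about the tool's z in rad. A call has exactly 8 rows; each row is the pose to reach, as a shift and turn from the pose commanded when the call began, along the tool's axes at that moment; what a row does not reach only later rows make up. A row lasts 1/12 s, in which the tool goes at most 41.7 mm and 7.16 degrees, less where a joint would pass 70% of its speed; a pose out of reach is approached as far as the arm can. A call with a gripper value outside its range is refused whole. The fingers move at their own pace and stop on an object; "force" is the grip in N (left out, the last holds). Time passes only in rows, so rows that repeat a pose let the fingers close, or fill a call up. It gives the time, the measured TCP pose, the force, the opening and the grip force at its end, in the units of the state.
- observe(): the state, without advancing time (a new reading comes with each control period).
- snapshot(name): name is "side" or "top" or "wrist"; returns (picture, depth): 480x640x3 uint8, red, green, blue; 480x640 float32, mm along the optical axis (not along the pixel's ray), 0 where there is no reading.
- get_calibration(name): a dict with "fx", "fy", "cx", "cy" (pixels), "R" (3x3) and "t" (3): a world point X has camera coordinates R X + t. Camera axes: x right, y down, z forward; pixel columns grow to the right and rows downward; lengths in mm; the calibration is good to about 2 mm. The wrist camera is an equidistant fisheye: a pixel r from the principal point sees the ray r / f radians off the axis. A picture is of the moment at which its call begins: read the wrist's pose just before it. get_calibration takes no time and is no camera call; for the wrist camera it gives the pose at the moment of the call.
- sign_off(): hands the job in; it is judged then, once.
The state is a dict: "t": time; "qpos": joint angles; "joint_vel": joint speeds; "tau": joint torques, N m; "ee_pos": TCP position; "tcp_rot": TCP orientation; "contact_force": force on the tool from outside, world axes, zero at the start; "torque": the same for the moment, N m; "opening": finger opening in mm; "grip_force": force on a finger pad.
Only numpy, scipy, OpenCV 4.12 (cv2) and the standard library are available. Lean on these libraries where they do the work, as an engineer would, in place of code of your own. Each camera call takes 0.05 s, during which the arm holds its last target. There are 200 camera calls.

## Task

The red drink can lies on its side in the low black can rack. With your fingertips on top of it, roll it along the rack (in as many strokes as you like) until it comes to rest with its middle in line with the two yellow pointers on the rails, still lying in the rack, and take your hand away. Touch the can only on its upper half, never pick it up, and leave the other things on the counter where they are.

Things in the scene. Friction and masses are not known exactly. Their poses are not given: they have to be found in the camera images.
- can: Red drink can, silver ends, 66 mm diameter, 115 mm long, 0.25-0.45 kg, lying across the rack. Origin: its centre, 39 mm above the counter (can's top: 72 mm). x: its long axis; y, z turn as it rolls (z up at start). Starts 110-200 mm from the pointers, on either side. A fingertip moving along its top without slip moves it half as far as itself. Slight rolling resistance stops it soon after release.
- rack: Fixed low black rack with steel floor, 400 mm long along its y, 146 mm wide along its x. Origin: its middle, at counter height. The floor is 6 mm above the counter, between side rails 18 mm high and 123 mm apart (4 mm of play at each end of the can), and end stops 16 mm high. The can rolls along the rack's y axis, either way.
- pointers: Pair of fixed yellow pointers, one clipped on each side rail, opposite each other, 25 mm high: a 22 mm wide clip with a 6 mm wide bar sticking out to 103 mm from the rack's middle line. Origin: midway between the two, at counter height; x across the rack, y along it (as the rack's axes). The can's centre belongs at y = 0 of this frame.
- water_a: Bystander: small clear water bottle with grey cap, 56 mm across, 145 mm tall; to be left alone. Origin at the centre of its base
- water_b: Bystander: second small clear water bottle, 56 mm across, 145 mm tall; to be left alone. Origin at the centre of its base
- blue_can: Bystander: blue drink can with silver ends standing upright, 66 mm across, 115 mm tall; to be left alone. Origin at the centre of its base
- sugar_jar: Bystander: amber sugar jar with steel cap, 64 mm across, 85 mm tall; to be left alone. Origin at the centre of its base
- mug: Bystander: black mug, 82 mm across, 92 mm tall, handle at its +y; to be left alone. Origin at the centre of its base
- glass_cup: Bystander: blue cup, 72 mm across, 100 mm tall; to be left alone. Origin at the centre of its base
There are look-alikes about, which are no part of the job. Leave any purple look-alike of the can alone.

How it is judged (in metres and radians):
On the way:
1. the can has rolled well round (more than 2.2 rad), not slid (angle between can's own z axis and vertical above 2.2 rad).
At the end, for the whole second after the job is handed in: The can lies at rest on the rack floor, across the rack, its centre within 10 mm of the line between the two pointers, measured along the rack (y of can in the frame of pointers between -0.01 and 0.01 m and height (world z) of can between 0.034 and 0.043 m and angle between the x axis of can and the x axis of rack, either way round below 0.15 rad and linear speed of can below 0.01 m/s); the robot touches nothing.
It fails at once if the can is lifted off the rack floor (by more than 12 mm) (height (world z) of can above 0.051 m).
It fails at once if the can is touched with the fingertips below its middle (grasp point under 60 mm) (contact force between the fingers and can above 0.5 N and height (world z) of the grasp point below 0.06 m).
It fails at once if a bystander is moved more than 20 mm (distance of any of water_a, water_b, blue_can, sugar_jar, mug, glass_cup from where it was at the start of the episode above 0.02 m).
It also fails if it takes over 58 s, if anything falls off the work surface, if the arm or the gripper's body presses on something with over 40 N, if the wrist force passes 120 N, or if a joint passes its speed limit or range.

## Working session

There is one attempt and no reset: what is moved stays moved. The work goes in short steps, Python scripts to look and compute and a tool call to move; the robot and the scene stay as the last step left them, time stands still between calls to the robot, and variables do not carry over. Pictures are saved under pics/ and viewed, at most 10 in all, crops included, and the job is handed in when it is done.

Besides the shell and the picture viewer there is one more tool, called after "Call:" as name(argument=value, ...) on one line, values as JSON. step_arm: Moves the arm, as the interface text tells. Its arguments: {"type":"object","properties":{"moves":{"type":"array"},"force":{"type":"number"}},"required":["moves"]}

```bash
mkdir -p pics; python3 - <<'E'
from bench import *
import cv2,numpy as np
ims=[]
for n in("top","side"):
    p,d=snapshot(n);np.savez("/tmp/%s0.npz"%n,p=p,d=d,**get_calibration(n))
    cv2.imwrite("pics/%s0.png"%n,p[:,:,::-1])
s=observe();print(s["t"],s["ee_pos"],s["tcp_rot"],s["opening"])
c=get_calibration("top");print(c)
E
```

```text
0.1 [131.57611416 533.71104236 218.16277045] [[-9.70909228e-01  2.39447645e-01 -3.11527052e-04]
 [ 2.39447837e-01  9.70908755e-01 -9.60799294e-04]
 [ 7.24032134e-05 -1.00744338e-03 -9.99999490e-01]] 93.1557223830554
{'fx': 484.70462115312347, 'fy': 484.70462115312347, 'cx': 320.56553406379453, 'cy': 237.7470904654065, 'R': array([[ 0.03889078, -0.99923157, -0.00487551],
       [-0.97667468, -0.03698081, -0.21151594],
       [ 0.21117311,  0.01298781, -0.97736239]]), 't': array([-67.45561314, 557.81923955, 914.02557074])}
```

View pics/top0.png

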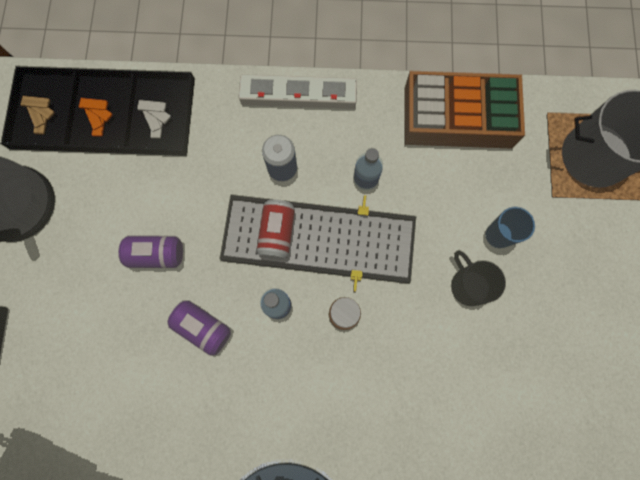

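View pics/side0.png

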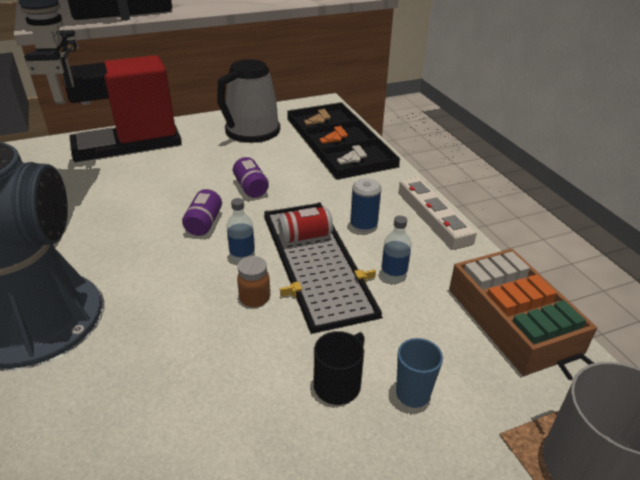

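The top view shows the red can at (277,230) in the rack, with the pointers at (363,207) and (356,278). The purple look-alikes are outside the rack at (150,252) and (199,328), and the blue can stands at (280,155). The only red can in the rack fits the description. Next I'll measure and make one confirming crop.

```bash
cat > h.py <<'E'
import numpy as np,cv2
def ray(c,uv,z):
    uv=np.atleast_2d(uv).astype(float)
    d=np.c_[(uv[:,0]-c["cx"])/c["fx"],(uv[:,1]-c["cy"])/c["fy"],np.ones(len(uv))]@c["R"]
    o=-c["R"].T@c["t"]; return o+d*((z-o[2])/d[:,2])[:,None]
def cloud(c,d):
    v,u=np.mgrid[:480,:640]
    P=np.stack([(u-c["cx"])/c["fx"]*d,(v-c["cy"])/c["fy"]*d,d],-1)
    return (P-c["t"])@c["R"]
def pointers(c,p):
    h=cv2.cvtColor(p,cv2.COLOR_RGB2HSV); m=cv2.inRange(h,(20,140,110),(35,255,255)); m[:190]=0;m[300:]=0
    n,l,st,ce=cv2.connectedComponentsWithStats(m)
    return [(st[i],ray(c,ce[i],22)[0].round(1)) for i in range(1,n) if st[i][4]>15]
def redmask(p):
    h=cv2.cvtColor(p,cv2.COLOR_RGB2HSV)
    m=cv2.inRange(h,(0,130,60),(8,255,255))|cv2.inRange(h,(172,130,60),(180,255,255))
    m[:180]=0;m[290:]=0;m[:,:215]=0;m[:,425:]=0
    return m
E
python3 - <<'E'
from h import *
c=np.load("/tmp/top0.npz");c={k:c[k] for k in c};p,d=c["p"],c["d"]
Y=pointers(c,p);[print(y) for y in Y]
W=cloud(c,d)
m=redmask(p);ys,xs=np.nonzero(m);print("red box",xs.min(),xs.max(),ys.min(),ys.max())
box=np.zeros((480,640),bool);box[190:275,235:330]=1
q=W[box&(W[...,2]>50)&(d>0)];print("can cloud",len(q),q.mean(0),q[:,2].max(),np.percentile(q,[2,98],axis=0))
r=cv2.minAreaRect(q[:,:2].astype(np.float32));print("can rect",r)
# rack: dark mask
g=cv2.cvtColor(p,cv2.COLOR_RGB2HSV)[...,2];mm=(g<60).astype(np.uint8);mm[:185]=0;mm[295:]=0;mm[:,:210]=0;mm[:,425:]=0
n,l,st,ce=cv2.connectedComponentsWithStats(mm);i=1+st[1:,4].argmax()
pts=np.argwhere(l==i)[:,::-1];w=ray(c,pts,18)[:,:2].astype(np.float32);print("rack",cv2.minAreaRect(w))
for nm,(u,v,R) in dict(blue=(278,147,14),wa=(371,156,6),wb=(271,299,6),jar=(345,312,12),mug=(482,283,20),cup=(516,222,14)).items():
    k=W[v-R:v+R,u-R:u+R].reshape(-1,3);print(nm,np.median(k,0).round(),k[:,2].max().round())
cv2.imwrite("pics/crop.png",cv2.resize(p[180:330,210:425],None,fx=3.5,fy=3.5,interpolation=2)[:,:,::-1])
E
```

```text
(array([358, 196,  11,  19,  93], dtype=int32), array([ 634., -133.,   22.]))
(array([351, 271,  11,  20, 108], dtype=int32), array([ 489.3, -120.6,   22. ]))
red box 258 292 205 250
can cloud 1689 [575.29224479  46.09085648  66.75266338] 78.38958894432102 [[522.05589976  16.94210228  51.85936614]
 [631.59136977  77.66760311  75.30462637]]
can rect ((578.0987548828125, 47.56959533691406), (63.77914047241211, 115.8617935180664), 85.1766128540039)
rack ((502.6704406738281, -16.838119506835938), (181.4844512939453, 6.646944999694824), 85.50566101074219)
blue [728.  46. 115.] 1011.0
wa [ 705. -136.  145.] 1011.0
wb [427.  37. 146.] 1011.0
jar [413. -97.  86.] 1011.0
mug [ 486. -377.   30.] 1011.0
cup [ 611. -443.   58.] 1011.0
```

View pics/crop.png

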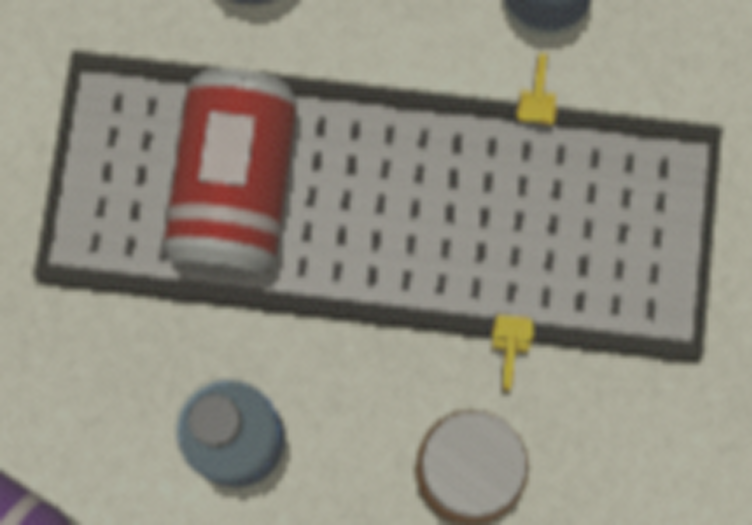

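The crop confirms it: the red can with silver ends is the only can in the rack. The two yellow pointers sit on the rails at crop positions (537,105) and (513,330).

- **Measurements:** the can is at about (577,47) with its top near 72–75 mm, and the pointer midpoint is at (561.6,-126.8). The can has to roll about 174 mm along -y of the rack, whose direction is (-0.085,-0.996).
- **Tool:** I'll close the fingers and put tool y along the rack, which needs a turn of -0.16 rad.

Call:
step_arm(moves=[[1,[-0.034,-0.022,0],-0.02],[1,[-0.068,-0.044,0],-0.04],[1,[-0.102,-0.066,0],-0.06],[1,[-0.137,-0.089,0],-0.08],[1,[-0.171,-0.111,0],-0.1],[1,[-0.205,-0.133,0],-0.12],[1,[-0.239,-0.155,0],-0.14],[1,[-0.273,-0.177,0],-0.16]], force=20)

```text
t: 0.77
ee_pos: [355.2, 295.0, 218.6]
tcp_rot: [[-0.997, 0.081, -0.0], [0.081, 0.997, -0.0], [0.0, -0.0, -1.0]]
contact_force: [0.8, 0.9, -0.6]
opening: 44.2
grip_force: 0.0
```

```bash
cat > go.py <<'E'
import sys,numpy as np
from bench import observe
s=observe();R=np.array(s["tcp_rot"]);a=np.array([.0854,.9963,0])
print(s["t"],s["ee_pos"].round(1),s["contact_force"].round(1),s["opening"])
T=np.array([float(x) for x in sys.argv[1:4]])
ya=R[:,1];print("shift",(R.T@(T-s["ee_pos"])).round(1),"turn",(np.arctan2(ya[1],ya[0])-np.arctan2(a[1],a[0])).round(3))
E
python3 go.py 578 58 120
```

```text
0.7667 [355.2 295.  218.6] [ 0.8  0.9 -0.6] 44.17256357584682
shift [-241.2 -218.3   98.6] turn 0.005
```

Call:
step_arm(moves=[[1,[-0.031,-0.028,0],0],[1,[-0.062,-0.056,0],0],[1,[-0.093,-0.084,0],0],[1,[-0.124,-0.112,0],0],[1,[-0.155,-0.14,0],0],[1,[-0.186,-0.168,0],0],[1,[-0.217,-0.196,0.015],0],[1,[-0.241,-0.218,0.04],0]])

```text
t: 1.43
ee_pos: [578.0, 59.0, 181.6]
tcp_rot: [[-0.997, 0.083, 0.005], [0.083, 0.997, -0.0], [-0.005, 0.0, -1.0]]
contact_force: [-0.1, 1.1, -0.3]
opening: 0.3
grip_force: 0.0
```

```bash
python3 go.py 578 58 74; python3 - <<'E'
from bench import *
import cv2,numpy as np
p,d=snapshot("side");cv2.imwrite("pics/s1.png",cv2.resize(p[100:340,180:440],None,fx=2.3,fy=2.3)[:,:,::-1])
E
```

```text
1.4333 [578.   59.  181.6] [-0.1  1.1 -0.3] 0.3350027577283697
shift [  0.4  -1.1 107.6] turn 0.003
```

View pics/s1.png

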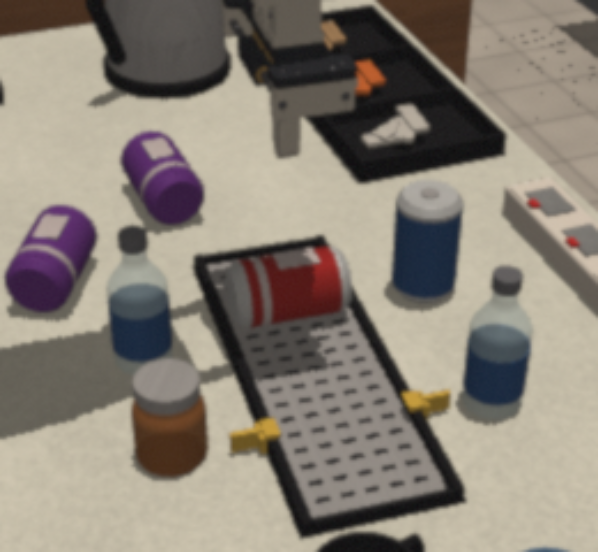

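The side view shows the closed fingers at (285,130) above the red can at (290,285), clear of the blue can and both bottles. I'll descend now.

Call:
step_arm(moves=[[1,[0,-0.001,0.03],0],[1,[0,-0.001,0.06],0],[1,[0,-0.001,0.09],0],[1,[0,-0.001,0.1],0],[1,[0,-0.001,0.104],0],[1,[0,-0.001,0.106],0],[1,[0,-0.001,0.107],0],[1,[0,-0.001,0.108],0]])

```text
t: 2.15
ee_pos: [576.1, 60.4, 73.6]
tcp_rot: [[-0.997, 0.082, 0.002], [0.082, 0.997, 0.0], [-0.002, 0.0, -1.0]]
contact_force: [-0.1, -0.2, 0.0]
opening: 0.8
grip_force: 0.0
```

Call:
step_arm(moves=[[1,[0,0,0.001],0],[1,[0,0,0.002],0],[1,[0,-0.007,0.002],0],[1,[0,-0.016,0.002],0],[1,[0,-0.026,0.002],0],[1,[0,-0.036,0.002],0],[1,[0,-0.046,0.002],0],[1,[0,-0.055,0.002],0]])

```text
t: 2.82
ee_pos: [571.1, 4.9, 70.9]
tcp_rot: [[-0.997, 0.082, 0.001], [0.082, 0.997, -0.0], [-0.001, -0.0, -1.0]]
contact_force: [-0.2, 0.2, -1.5]
opening: 0.2
grip_force: 0.0
```

```bash
cat > see.py <<'E'
from bench import *
from h import *
a=np.array([.0854,.9963]);M=np.array([561.6,-126.8])
p,d=snapshot("top");c=get_calibration("top");s=observe()
m=redmask(p);W=cloud(c,d);k=(d>0)&(m>0)&(W[...,2]>40)&(W[...,2]<90);q=W[k]
n,l,st,ce=cv2.connectedComponentsWithStats(m)
e=q[:,:2]@a-M@a
print("t",s["t"],"tcp",s["ee_pos"].round(1),"tcp along",((s["ee_pos"][:2]-M)@a).round(1),"F",s["contact_force"].round(1))
print("red n",len(q),"along mean",e.mean().round(1),"pct",np.percentile(e,[1,99]).round(1),"mid",np.percentile(e,[1,99]).mean().round(1))
hh=q[:,2];print("top z",np.percentile(hh,98).round(1))
# circle fit of profile: e,z
z=q[:,2];s=(z>45);A=np.c_[e[s],np.ones(s.sum())*1];b=33.**2-(z[s]-39)**2
E=e[s]; from scipy.optimize import least_squares
f=least_squares(lambda x:np.hypot(E-x[0],z[s]-x[1])-33,[E.mean(),39],loss="soft_l1");print("circle centre along,z",f.x.round(1))
import os;os.makedirs("pics",exist_ok=True);cv2.imwrite("pics/last.png",cv2.resize(p[180:330,210:425],None,fx=3.5,fy=3.5,interpolation=2)[:,:,::-1])
E
python3 see.py
```

```text
t 2.8667 tcp [570.9   3.7  70.6] tcp along 130.8 F [ 0.5 -1.9  1.4]see.py:9: RuntimeWarning: Mean of empty slice.
  print("red n",len(q),"along mean",e.mean().round(1),"pct",np.percentile(e,[1,99]).round(1),"mid",np.percentile(e,[1,99]).mean().round(1))
  ret = ret.dtype.type(ret / rcount)
Traceback (most recent call last):
  File "see.py", line 9, in <module>
    print("red n",len(q),"along mean",e.mean().round(1),"pct",np.percentile(e,[1,99]).round(1),"mid",np.percentile(e,[1,99]).mean().round(1))
                                                              ~~~~~~~~~~~~~^^^^^^^^^^
IndexError: index -1 is out of bounds for axis 0 with size 0
```

The hand hides the can from the top camera. I'll lift, then check with the side camera, which keeps the can in view.

Call:
step_arm(moves=[[1,[0,0,-0.02],0],[1,[0,0,-0.04],0],[1,[0,0.01,-0.05],0],[1,[0,0.02,-0.05],0],[1,[0,0.03,-0.05],0],[1,[0,0.03,-0.05],0],[1,[0,0.03,-0.05],0],[1,[0,0.03,-0.05],0]])

```text
t: 3.53
ee_pos: [572.7, 35.7, 119.2]
tcp_rot: [[-0.997, 0.081, -0.002], [0.081, 0.997, -0.0], [0.002, -0.0, -1.0]]
contact_force: [0.0, -0.8, -0.5]
opening: 0.7
grip_force: 0.0
```

```bash
cat > see.py <<'E'
from bench import *
from h import *
from scipy.optimize import least_squares
import sys
a=np.array([.0854,.9963]);M=np.array([561.6,-126.8]);b=np.array([a[1],-a[0]])
for n in sys.argv[1:]:
    p,d=snapshot(n);c=get_calibration(n);s=observe()
    W=cloud(c,d);e=(W[...,:2]-M)@a;x=(W[...,:2]-M)@b;z=W[...,2]
    h=cv2.cvtColor(p,cv2.COLOR_RGB2HSV);m=((h[...,0]<9)|(h[...,0]>171))&(h[...,1]>120)&(h[...,2]>40)
    k=m&(d>0)&(z>15)&(z<85)&(abs(x)<65)&(abs(e)<290)
    if k.sum()<50: print(n,"hidden",k.sum());continue
    E,Z=e[k],z[k]
    f=least_squares(lambda v:np.hypot(E-v[0],Z-39-v[1])-33,[E.mean(),0],loss="soft_l1")
    print(n,"t",s["t"],"tcp along",((s["ee_pos"][:2]-M)@a).round(1),"z",s["ee_pos"][2].round(1),"F",s["contact_force"].round(1),"| can n",k.sum(),"along",f.x[0].round(1),"z",(f.x[1]+39).round(1))
    for v in (p,):cv2.imwrite("pics/last_%s.png"%n,v[:,:,::-1])
E
python3 - <<'E'
from h import *
E
python3 see.py side top
```

```text
side t 3.5833 tcp along 162.6 z 119.4 F [0.5 1.2 0.8] | can n 718 along 144.8 z 37.9
top hidden 44
```

The stroke worked: the can rolled from 174 to about 145 mm. I'll repeat the cycle.

Call:
step_arm(moves=[[1,[0,-0.006,0.025],0],[1,[0,-0.006,0.044],0],[1,[0,-0.006,0.05],0],[1,[0,-0.013,0.05],0],[1,[0,-0.024,0.05],0],[1,[0,-0.036,0.05],0],[1,[0,-0.048,0.05],0],[1,[0,-0.06,0.05],0]])

```text
t: 4.3
ee_pos: [568.2, -25.2, 70.6]
tcp_rot: [[-0.997, 0.082, 0.0], [0.082, 0.997, -0.0], [-0.0, -0.0, -1.0]]
contact_force: [0.6, 0.4, -0.3]
opening: 0.4
grip_force: 0.0
```

Call:
step_arm(moves=[[1,[0,0,-0.02],0],[1,[0,0.005,-0.04],0],[1,[0,0.015,-0.05],0],[1,[0,0.025,-0.05],0],[1,[0,0.03,-0.05],0],[1,[0,0.03,-0.05],0],[1,[0,0.03,-0.05],0],[1,[0,0.03,-0.05],0]])

```text
t: 4.97
ee_pos: [570.3, 5.6, 119.2]
tcp_rot: [[-0.997, 0.081, -0.002], [0.081, 0.997, 0.0], [0.002, -0.0, -1.0]]
contact_force: [-1.4, -0.7, 0.9]
opening: 0.8
grip_force: 0.0
```

```bash
python3 see.py side side
```

```text
side t 5.0167 tcp along 132.5 z 119.4 F [ 0.   0.1 -0. ] | can n 1039 along 91.8 z 37.9
side t 5.0667 tcp along 132.4 z 119.6 F [ 0.1  0.3 -0.7] | can n 1041 along 91.6 z 37.8
```

Call:
step_arm(moves=[[1,[0,-0.025,0.02],0],[1,[0,-0.03,0.044],0],[1,[0,-0.03,0.05],0],[1,[0,-0.037,0.05],0],[1,[0,-0.048,0.05],0],[1,[0,-0.06,0.05],0],[1,[0,-0.07,0.05],0],[1,[0,-0.078,0.05],0]])

```text
t: 5.73
ee_pos: [564.5, -73.1, 70.6]
tcp_rot: [[-0.997, 0.082, 0.001], [0.082, 0.997, -0.0], [-0.001, -0.0, -1.0]]
contact_force: [-0.5, -0.2, -0.3]
opening: 0.2
grip_force: 0.0
```

Call:
step_arm(moves=[[1,[0,0,-0.02],0],[1,[0,0.005,-0.04],0],[1,[0,0.015,-0.05],0],[1,[0,0.025,-0.05],0],[1,[0,0.03,-0.05],0],[1,[0,0.03,-0.05],0],[1,[0,0.03,-0.05],0],[1,[0,0.03,-0.05],0]])

```text
t: 6.4
ee_pos: [566.4, -42.2, 119.2]
tcp_rot: [[-0.997, 0.081, -0.001], [0.081, 0.997, 0.0], [0.001, 0.0, -1.0]]
contact_force: [0.5, -0.1, 0.3]
opening: 0.8
grip_force: 0.0
```

```bash
python3 see.py side side
```

```text
side t 6.45 tcp along 84.5 z 119.4 F [ 0.5 -0.5  0. ] | can n 1109 along 55.9 z 37.9
side t 6.5 tcp along 84.4 z 119.5 F [ 0.1 -0.1  0.1] | can n 1103 along 55.7 z 38.0
```

Call:
step_arm(moves=[[1,[0,-0.017,0.025],0],[1,[0,-0.017,0.044],0],[1,[0,-0.017,0.05],0],[1,[0,-0.025,0.05],0],[1,[0,-0.036,0.05],0],[1,[0,-0.047,0.05],0],[1,[0,-0.057,0.05],0],[1,[0,-0.065,0.05],0]])

```text
t: 7.17
ee_pos: [561.4, -108.0, 70.8]
tcp_rot: [[-0.997, 0.082, 0.0], [0.082, 0.997, -0.0], [-0.0, -0.0, -1.0]]
contact_force: [-0.1, -0.7, 0.6]
opening: 0.4
grip_force: 0.4
```

Call:
step_arm(moves=[[1,[0,0,-0.02],0],[1,[0,0.005,-0.04],0],[1,[0,0.015,-0.05],0],[1,[0,0.025,-0.05],0],[1,[0,0.03,-0.05],0],[1,[0,0.03,-0.05],0],[1,[0,0.03,-0.05],0],[1,[0,0.03,-0.05],0]])

```text
t: 7.83
ee_pos: [563.6, -77.1, 119.2]
tcp_rot: [[-0.997, 0.081, -0.001], [0.081, 0.997, 0.0], [0.001, 0.0, -1.0]]
contact_force: [0.1, -0.0, -0.7]
opening: 0.3
grip_force: 0.0
```

```bash
python3 see.py side side top
```

```text
side t 7.8833 tcp along 49.5 z 119.4 F [0.1 0.6 0.6] | can n 1153 along 20.0 z 38.0
side t 7.9333 tcp along 49.4 z 119.6 F [-0.1 -0.5 -1.2] | can n 1146 along 20.1 z 37.9
top hidden 0
```

20 mm remain. This last stroke is a slow 40 mm that ends holding the can, so it doesn't coast.

Call:
step_arm(moves=[[1,[0,-0.017,0.025],0],[1,[0,-0.018,0.042],0],[1,[0,-0.018,0.05],0],[1,[0,-0.018,0.05],0],[1,[0,-0.021,0.05],0],[1,[0,-0.026,0.05],0],[1,[0,-0.031,0.05],0],[1,[0,-0.036,0.05],0]])

```text
t: 8.65
ee_pos: [560.7, -113.3, 72.1]
tcp_rot: [[-0.997, 0.082, -0.001], [0.082, 0.997, -0.0], [0.001, -0.0, -1.0]]
contact_force: [-10.5, 1.2, 23.5]
opening: 0.4
grip_force: 11.8
```

Call:
step_arm(moves=[[1,[0,-0.005,0],0],[1,[0,-0.01,0],0],[1,[0,-0.014,0],0],[1,[0,-0.018,0],0],[1,[0,-0.02,0],0],[1,[0,-0.021,0],0],[1,[0,-0.021,0],0],[1,[0,-0.021,0],0]])

```text
t: 9.32
ee_pos: [559.1, -134.5, 71.4]
tcp_rot: [[-0.997, 0.082, -0.001], [0.082, 0.997, -0.0], [0.0, -0.001, -1.0]]
contact_force: [-7.8, -1.5, 15.8]
opening: 0.5
grip_force: 7.7
```

```bash
python3 see.py side side
```

```text
side t 9.3667 tcp along -7.8 z 71.4 F [-8.1 -1.1 14.9] | can n 1006 along 1.0 z 37.9
side t 9.4167 tcp along -7.8 z 71.4 F [-7.3 -2.2 15. ] | can n 1011 along 0.9 z 37.9
```

Call:
step_arm(moves=[[1,[0,0,-0.01],0],[1,[0,0,-0.03],0],[1,[0,0,-0.06],0],[1,[0,0,-0.09],0],[1,[0,0,-0.12],0],[1,[0,0,-0.15],0],[1,[0,0.03,-0.15],0],[1,[0,0.06,-0.15],0]])

```text
t: 10.08
ee_pos: [565.0, -74.5, 222.6]
tcp_rot: [[-0.996, 0.084, 0.004], [0.084, 0.996, -0.001], [-0.004, -0.0, -1.0]]
contact_force: [0.7, 0.6, -1.0]
opening: 0.4
grip_force: 0.0
```

Call:
step_arm(moves=[[1,[0,0.035,0],0],[1,[0.02,0.07,0],0],[1,[0.05,0.1,0],0],[1,[0.08,0.13,0],0],[1,[0.1,0.16,0],0],[1,[0.12,0.19,0],0],[1,[0.14,0.22,0],0],[1,[0.15,0.24,0],0]])

```text
t: 10.75
ee_pos: [432.4, 179.4, 220.7]
tcp_rot: [[-0.997, 0.081, 0.0], [0.081, 0.997, 0.001], [-0.0, 0.001, -1.0]]
contact_force: [1.1, -1.2, -1.4]
opening: 0.6
grip_force: 0.0
```

```bash
python3 see.py side top; python3 - <<'E'
import cv2
p=cv2.imread("pics/last_top.png");cv2.imwrite("pics/end.png",cv2.resize(p[130:340,210:425],None,fx=2.8,fy=2.8,interpolation=2))
E
```

```text
side t 10.8 tcp along 295.9 z 220.8 F [-0.9  0.9 -0.7] | can n 1190 along 1.0 z 38.0
top t 10.85 tcp along 294.3 z 220.7 F [0.4 0.  0.5] | can n 966 along 1.8 z 39.8
```

View pics/end.png

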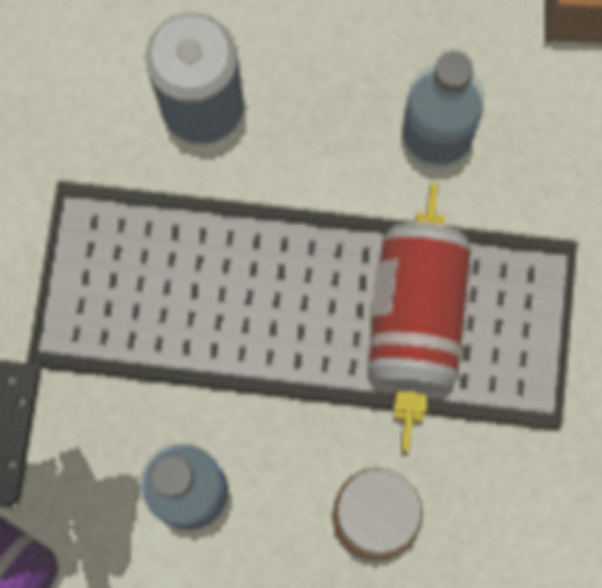

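The can lies across the rack, centred between the pointers at (432,205) and (408,420), about 1–2 mm off along the rack. The label is now on its trailing side, which fits about 300° of roll. The bystanders in view look unmoved, and the hand is clear.

```bash
python3 -c "
from bench import *
print(sign_off())"
```

```text
the job is handed in; nothing more can be done
None
```

I rolled the red can to the pointers, where it rests about 1–2 mm off the line by camera measurement, took the hand clear, and handed the job in; no verdict was returned.

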